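# Unhook a carded scoop for an order

### The job

A customer has ordered the coffee scoop: take the hanging pack with the scoop in it off its display peg, lifting its top so that the hang hole clears the peg's upturned tip as you slide it off, without forcing it against the peg. Then lower it into the tote and set it down gently, standing upright on the floor of the empty half. Leave the other two packs hanging on their pegs and the jars standing where they are.

Things in the scene. Friction and masses are not known exactly. Their poses are not given: they have to be found in the camera images.
- scoop_pack: Clamshell pack, about 120 g, of middle length: stiff card 150 tall (z), 56 wide (y), 6 thick (x), firm enough to pinch across its width. In its front blister is a coffee scoop: round 36 mm bowl below, flat handle above. It hangs loose on any one of the three pegs. Origin: middle of the card's bottom edge; z up, x out of its front (away from the robot as it hangs).
- scoop_foot (a point): Same point as the scoop pack's origin, on its bottom edge. Clear blisters 44 mm wide reach from this edge to 95 mm up, 20 mm out in front (+x) and 16 mm behind (-x) of the 6 mm card, so the pack stands by itself on a foot 42 mm deep. Hanging, this point is 76 mm above the counter.
- scoop_hole (a point): Centre of the scoop pack's round hang hole, 20 mm in diameter, through the card 132 mm above its bottom edge (18 mm below its top edge). Hanging, the top of the hole rests on the peg, so this point lies 7 mm below the peg's axis.
- brush_pack: Clamshell pack of the same make, width, thickness, axes and hole (18 mm below its top edge), but longer: card 185 mm tall; in its front blister a brush, wooden handle above, wide black bristles below. Origin: middle of its bottom edge.
- brush_hole (a point): Centre of the brush pack's hang hole, as scoop_hole.
- basket_pack: Clamshell pack of the same make, width, thickness, axes and hole (18 mm below its top edge), but shorter: card 115 mm tall; in its front blister a round perforated filter basket, 42 mm, without a handle. Origin: middle of its bottom edge.
- basket_hole (a point): Centre of the basket pack's hang hole, as scoop_hole.
- stand: Fixed steel display stand. Origin on the counter; x along the pegs towards their free ends (roughly away from the robot), z up. Base plate 6 mm thick, x -120 to 80, y -150 to 150 mm. Two uprights (x = -90, y = -135 and 135 mm) carry a crossbar at x = -90 mm, its top 230 mm up. Pegs at y = -100, 0 and 100 mm; packs hang between x = -30 and 15 mm.
- peg_mid_tip (a point): End of the middle peg's bar axis, at x = 66, y = 0, z = 226.5 mm of the stand. Each peg is a 6 mm round bar, level at 215 mm up from the crossbar to the stand's x = 50 mm, then bent upward by 35 degrees for its last 20 mm; the round end reaches x = 69 mm, 229.5 mm up. Nothing stands in front of it. The outer pegs are alike, 100 mm either side.
- tote: Fixed open-topped order tote, 300 (x) x 200 (y) x 110 (z) mm outside, with walls, floor and divider 6 mm thick. Origin: centre of its underside. A divider as high as the walls crosses it at x = 0: the half at +x (farther from the robot) is empty, the half at -x holds two jars.
- tote_empty (a point): Centre of the inner floor of the tote's empty half (tote x = 73.5, y = 0, z = 6 mm); that half is 141 x 188 mm inside.
- jar_a: Glass jar of coffee with a metal screw lid, 72 mm in diameter, 92 mm tall, standing in the tote's near half. Origin: centre of its underside.
- jar_b: A second jar like jar_a, beside it.
Mind the look-alikes: they are no part of the job. Leave any pink or red look-alike of the scoop_pack alone.

How it is judged:
By the outcome, as a careful person would: the job done as asked, in the order asked, and still so for the second after the job is handed in, with the robot touching nothing.
It also fails if it takes over 48 s, if anything falls off the work surface, if the arm or the gripper's body presses on something with over 40 N, if the wrist force passes 120 N, or if a joint passes its speed limit or range.

### The arm

A 6-joint arm with a two-finger parallel gripper is mounted at the origin on the work surface. World frame = base frame: x ahead of the robot, y to its left, z up, the work surface at z = 0. Lengths are in m, angles in rad, forces in N, time in s.
With the tool pointing down it reaches from about 0.375 to 0.9 m from the base axis. Payload 3.1 kg.
Tool frame: the origin (TCP) lies at the centre of the arm's flange, where the gripper is bolted on; the fingertips stand tip_reach ahead of it and the grasp point (between the pads) lies 164 mm ahead of it (tip_reach is the distance from the TCP to the fingertips, in m); z points along the fingers, y is the direction in which the jaws open and shut (so a half turn about z gives the same grasp; the last joint's range is limited). The gripper opens to 87 mm and grips with 3 to 60 N. Pads are 19 mm wide; open, the fingers measure 117 mm over their backs; the gripper's body (75 mm by 190 mm) begins 51 mm behind the grasp point.
Start: joints at [1.143, 0.527, 1.433, -0, 1.181, -0.178], TCP at [0.154, 0.606, 0.405] pointing down, gripper open.
Joint ranges: [-3.08, 3.08], [-0.75, 2.2], [0.22, 2.44], [-1.43, 4.57], [0, 2.65], [-2.85, 2.85]. Speed limits (rad/s): [2.79, 2.79, 3.14, 3.14, 3.14, 3.14].

### API

Orientations are given as a unit quaternion [x, y, z, w].
In Python, from rig import get_obs, camera, hand_in, tip_reach gives the robot as it stands. The module is installed in compiled form; this text tells all that it offers.
- The arm moves only by the tool servo_tool, never from a script. Its argument "steps" is one flat list of numbers, 5 for each row, row after row: the finger opening in m, from 0 to 0.087, then the shift along the tool's x, y, z in m, then the turn about the tool's z in rad. A call has 1 to 12 rows; each row is the pose to reach, as a shift and turn from the pose commanded when the call began, along the tool's axes at that moment; what a row does not reach only later rows make up. A row lasts 1/8 s, in which the tool goes at most 62.5 mm and 10.7 degrees, less where a joint would pass 70% of its speed; a pose out of reach is approached as far as the arm can. A call with a gripper value outside its range is refused whole. The fingers move at their own pace and stop on an object; "force" is the grip in N (left out, the last holds). Time passes only in rows, so rows that repeat a pose let the fingers close. It gives the time, the measured TCP pose, the force and the opening at its end, in the units of the state.
- get_obs(): the state, without advancing time (a new reading comes with each control period).
- camera(name): name is "scene" or "top" or "wrist"; returns a dict with "pixels" (384x512x3 uint8, blue, green, red), "vertical_fov" (degrees; the focal length in pixels is half the picture's height over the tangent of half this angle, whatever the lens; pixels are square), "cx", "cy" (the principal point, pixels), "T" (4x4, takes a point from camera to world coordinates). Camera axes: x right, y up, looking along -z (the intrinsics and any distortion apply to the point x, -y, -z); pixel columns grow to the right and rows downward; lengths in m; the calibration is good to about 2 mm. A picture is of the moment at which its call begins. There is no depth.
- hand_in(): hands the job in, once; it reports no verdict.
The state is a dict: "time": time; "q": joint angles; "joint_velocities": joint speeds; "joint_torque": joint torques, N m; "position": TCP position; "tool_rot": TCP orientation; "ft_force": force on the tool from outside, world axes, zero at the start; "moment": the same for the moment, N m; "grip_width": finger opening in m.
Only numpy, scipy, OpenCV 4.12 (cv2) and the standard library are available. Lean on these libraries where they do the work, as an engineer would, in place of code of your own. Each camera call takes 0.05 s, during which the arm holds its last target.

## Working session

There is one attempt and no reset: what is moved stays moved. The work goes in short steps, Python scripts to look and compute and a tool call to move; the robot and the scene stay as the last step left them, time stands still between calls to the robot, and variables do not carry over. Pictures are saved under pics/ and viewed, and the job is handed in when it is done.

Besides the shell and the picture viewer there is one more tool, called as name(argument=value, ...) on one line, values as JSON. servo_tool: Moves the arm, as the interface text tells. Its arguments: {"type":"object","properties":{"steps":{"type":"array"},"force":{"type":"number"}},"required":["steps"]}

```bash
mkdir -p pics
python3 - <<'E'
from rig import get_obs,camera,tip_reach
import cv2,numpy as np
o=get_obs();print({k:np.round(v,4).tolist() for k,v in o.items()},tip_reach)
for n in("scene","top","wrist"):
    c=camera(n);cv2.imwrite(f"pics/{n}0.png",c["pixels"]);print(n,c["vertical_fov"],c["cx"],c["cy"],[k for k in c],np.round(c["T"],4).tolist())
E
```

```text
{'time': 0.0, 'q': [1.1425, 0.5285, 1.4339, 0.0, 1.1814, -0.1785], 'joint_velocities': [0.0005, 0.0022, -0.0017, 0.0003, 0.0017, -0.0008], 'joint_torque': [-0.0003, -44.0037, -17.659, 0.0633, 0.0583, -0.0002], 'position': [0.1543, 0.6053, 0.4038], 'tool_rot': [0.1246, 0.9922, -0.001, -0.0003], 'ft_force': [-0.2611, -0.0578, -0.1032], 'moment': [-0.0344, -0.0194, 0.0062], 'grip_width': 0.0868} 0.1822
scene 52.180018038079595 260.35225870656404 188.1877160244851 ['pixels', 'vertical_fov', 'cx', 'cy', 'T'] [[-0.2514, -0.5625, 0.7876, 1.384], [0.9677, -0.1637, 0.192, 0.1643], [0.0209, 0.8104, 0.5855, 0.8047], [0.0, 0.0, 0.0, 1.0]]
top 51.28427403190156 261.31559278966705 186.28761385447746 ['pixels', 'vertical_fov', 'cx', 'cy', 'T'] [[-0.0113, 0.9935, -0.1131, 0.3736], [-0.9997, -0.0085, 0.0245, -0.0444], [0.0233, 0.1133, 0.9933, 1.1193], [0.0, 0.0, 0.0, 1.0]]
wrist 63.161022994269075 261.0905063385432 199.19396268894653 ['pixels', 'vertical_fov', 'cx', 'cy', 'T'] [[0.2473, -0.9324, -0.2634, 0.0817], [0.9689, 0.2372, 0.07, 0.6238], [-0.0028, -0.2725, 0.9621, 0.3837], [0.0, 0.0, 0.0, 1.0]]
```

View pics/scene0.png

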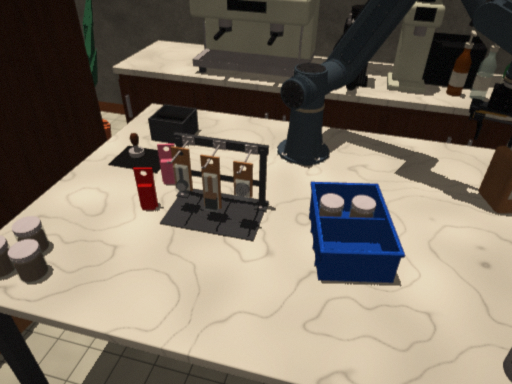

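View pics/top0.png

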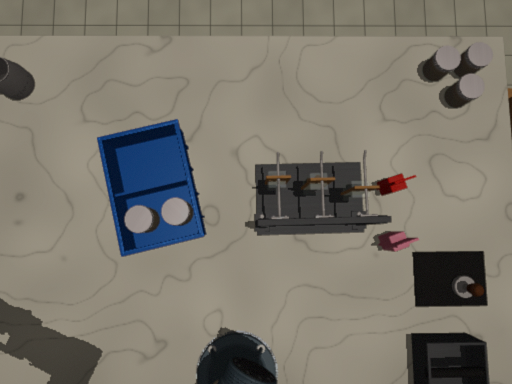

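View pics/wrist0.png

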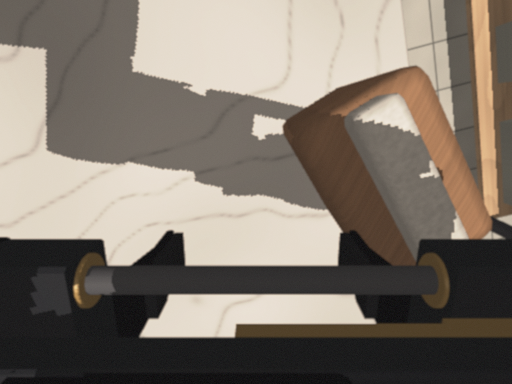

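Run:
```python
import cv2
a=cv2.imread("pics/scene0.png");cv2.imwrite("pics/scene0c.png",cv2.resize(a[125:245,125:285],None,fx=5,fy=5,interpolation=cv2.INTER_CUBIC))
a=cv2.imread("pics/top0.png");cv2.imwrite("pics/top0c.png",cv2.resize(a[140:250,240:420],None,fx=4.4,fy=4.4,interpolation=cv2.INTER_CUBIC))
a=cv2.imread("pics/top0.png");cv2.imwrite("pics/top0t.png",cv2.resize(a[110:265,85:215],None,fx=3.8,fy=3.8,interpolation=cv2.INTER_CUBIC))
```

```text
(no output)
```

View pics/scene0c.png

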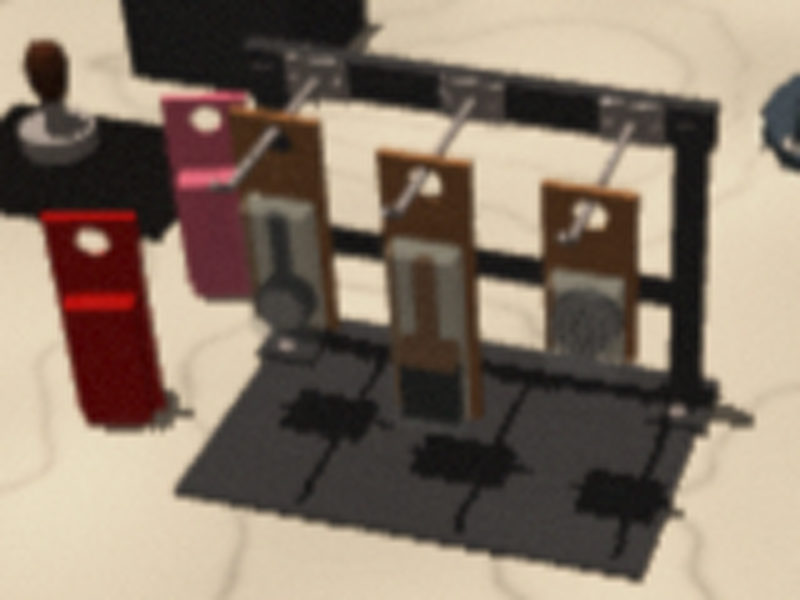

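View pics/top0c.png

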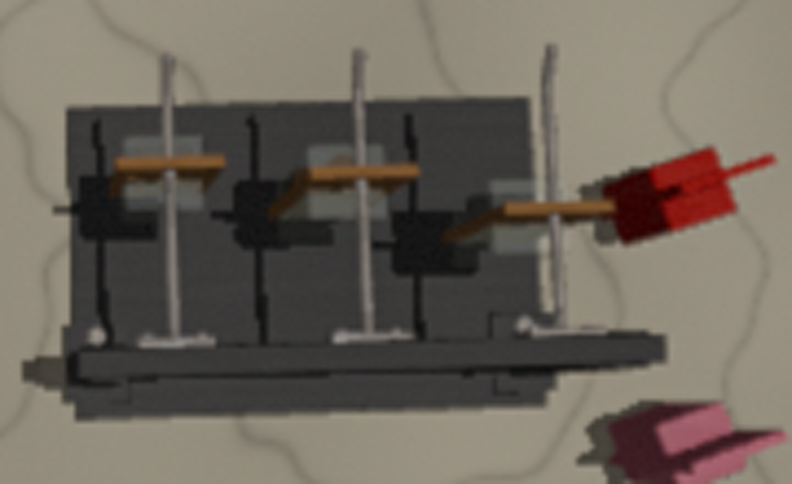

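View pics/top0t.png

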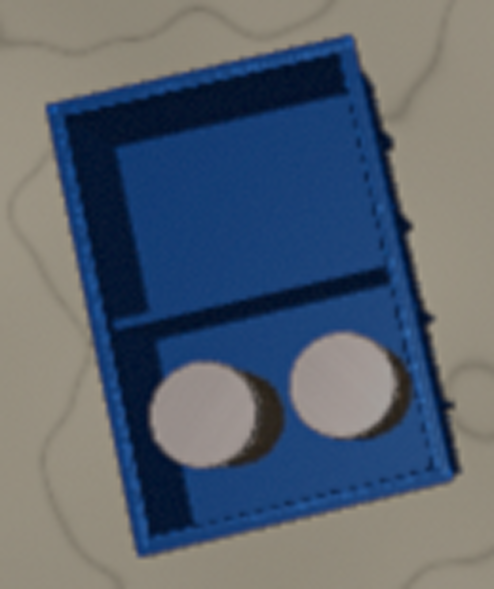

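```bash
cat > h.py <<'E'
import numpy as np, cv2
from scipy.optimize import least_squares
class Cam:
    def __init__(s,T,fov,cx,cy): s.T=np.array(T);s.f=192/np.tan(np.radians(fov/2));s.cx=cx;s.cy=cy
    def proj(s,P):
        p=(np.atleast_2d(P)-s.T[:3,3])@s.T[:3,:3]; return np.c_[s.cx+s.f*p[:,0]/-p[:,2], s.cy+s.f*p[:,1]/p[:,2]]
    def at_z(s,uv,z):
        uv=np.atleast_2d(uv);d=np.c_[(uv[:,0]-s.cx)/s.f,-(uv[:,1]-s.cy)/s.f,-np.ones(len(uv))]@s.T[:3,:3].T
        o=s.T[:3,3];return o+d*((z-o[2])/d[:,2])[:,None]
def get(n,save=None):
    from rig import camera
    c=camera(n)
    if save: cv2.imwrite(save,c["pixels"])
    return Cam(c["T"],c["vertical_fov"],c["cx"],c["cy"]),c["pixels"]
def fix(p,s,o): return (np.array(p,float)+.5)/s-.5+np.array(o)
def stand(p,P):
    c,s=np.cos(p[2]),np.sin(p[2]);P=np.atleast_2d(P);return np.c_[p[0]+c*P[:,0]-s*P[:,1],p[1]+s*P[:,0]+c*P[:,1],P[:,2]]
SC=Cam([[-0.2514,-0.5625,0.7876,1.384],[0.9677,-0.1637,0.192,0.1643],[0.0209,0.8104,0.5855,0.8047],[0,0,0,1]],52.180018,260.35226,188.18772)
TP=Cam([[-0.0113,0.9935,-0.1131,0.3736],[-0.9997,-0.0085,0.0245,-0.0444],[0.0233,0.1133,0.9933,1.1193],[0,0,0,1]],51.284274,261.31559,186.28761)
E
python3 - <<'E'
from h import *
t=lambda *p:fix(p,4.4,(240,140)); s=lambda *p:fix(p,5,(125,125)); q=lambda *p:fix(p,3.8,(85,110))
tip=np.array([[.068,y,.228] for y in(.1,0,-.1)])
Pt=np.r_[tip,[[.08,.15,.006],[.08,-.15,.006],[-.12,.15,.006]]]
ut=np.array([t(168,57),t(358,52),t(550,47),t(67,107),t(528,98),t(75,418)])
Ps=np.r_[tip,[[.08,.15,.006],[.08,-.15,.006]]]
us=np.array([s(566,238),s(390,212),s(218,187),s(640,580),s(178,492)])
f=lambda p:np.r_[TP.proj(stand(p,Pt))-ut,SC.proj(stand(p,Ps))-us].ravel()
r=least_squares(f,[.6,-.3,0]);print("stand",r.x,np.round(r.fun.reshape(-1,2),1).tolist())
ft=lambda p:(TP.proj(stand(p,Pt))-ut).ravel();print("top only",least_squares(ft,r.x).x)
fs=lambda p:(SC.proj(stand(p,Ps))-us).ravel();print("scene only",least_squares(fs,r.x).x)
c=TP.at_z([t(503,208),t(617,208)],.226);print("card",c,np.linalg.norm(c[1]-c[0]))
print("card scene",SC.at_z([s(232,110),s(322,122)],.226))
c=np.array([q(48,104),q(352,37),q(455,475),q(140,555)])
Pc=np.array([[.15,.1,.11],[.15,-.1,.11],[-.15,-.1,.11],[-.15,.1,.11]])
r2=least_squares(lambda p:(TP.proj(stand(p,Pc))-c).ravel(),[.5,.2,0]);print("tote",r2.x,np.round(r2.fun,1));print(stand(r2.x,[.0735,0,.006]))
print("tip scoop",stand(r.x,[.066,-.1,.2265]))
# red pack, scene base / tops
print("red base scene",SC.at_z([s(92,428),s(165,408)],0), "top z.15",SC.at_z([s(42,215),s(135,215)],.15))
print("red top view z .15",TP.at_z([t(603,190),t(715,148),t(775,158),t(735,212),t(625,242)],.15))
print("red z0.115",TP.at_z([t(660,195),t(775,158)],.12))
print("pink base scene",SC.at_z([s(195,295)],0))
E
```

```text
stand [ 0.48662383 -0.20351374  0.01431987] [[-0.9, -0.6], [-0.2, -0.4], [-0.2, -0.2], [-0.7, -0.2], [0.2, -0.4], [-0.8, 0.6], [-0.5, -0.4], [-0.8, -0.7], [-0.7, -1.0], [0.8, -1.2], [-0.9, -1.0]]
top only [ 0.48607564 -0.20453114  0.01443655]
scene only [ 0.48983772 -0.20039029  0.00569208]
card [[ 0.47214149 -0.27581788  0.226     ]
 [ 0.47162947 -0.3348067   0.226     ]] 0.058991048548360826
card scene [[ 0.47749558 -0.32900201  0.226     ]
 [ 0.47541133 -0.27340177  0.226     ]]
tote [0.49214863 0.21161909 0.23106216] [ 1.8  1.3 -1.3  1.1 -2.2 -0.3  1.6 -1.8]
[[0.56369527 0.22845144 0.006     ]]
tip scoop [[ 0.554049   -0.30255841  0.2265    ]]
red base scene [[ 5.24336153e-01 -4.32280251e-01  1.11022302e-16]
 [ 4.92615944e-01 -3.96852908e-01  0.00000000e+00]] top z.15 [[ 0.5080913  -0.44891774  0.15      ]
 [ 0.49228022 -0.3952566   0.15      ]]
red top view z .15 [[ 0.49015642 -0.35208949  0.15      ]
 [ 0.51336067 -0.41643823  0.15      ]
 [ 0.50742516 -0.45011479  0.15      ]
 [ 0.4771436  -0.42585507  0.15      ]
 [ 0.46087718 -0.36314435  0.15      ]]
red z0.115 [[ 0.4905823  -0.39457043  0.12      ]
 [ 0.51156708 -0.46267174  0.12      ]]
pink base scene [[ 3.70263544e-01 -4.34824321e-01  1.11022302e-16]]
```

servo_tool(steps=[0.087,-0.045,-0.028,-0.03,-0.03,0.087,-0.09,-0.055,-0.06,-0.06,0.087,-0.136,-0.083,-0.096,-0.1,0.087,-0.181,-0.111,-0.096,-0.13,0.087,-0.226,-0.139,-0.096,-0.16,0.087,-0.272,-0.167,-0.096,-0.19,0.087,-0.317,-0.194,-0.096,-0.22,0.087,-0.362,-0.222,-0.096,-0.255,0.087,-0.362,-0.222,-0.096,-0.255])

```text
time: 1.27
position: [0.4528, 0.2985, 0.5004]
tool_rot: [0.0, 1.0, -0.0, 0.0]
ft_force: [0.1, 0.2, 0.6]
grip_width: 0.0869
```

servo_tool(steps=[0.087,-0.002,-0.055,0,0,0.087,-0.004,-0.11,0,0,0.087,-0.006,-0.165,0,0,0.087,-0.008,-0.22,0,0,0.087,-0.01,-0.275,0,0,0.087,-0.012,-0.33,0,0,0.087,-0.014,-0.385,0,0,0.087,-0.016,-0.44,0,0,0.087,-0.018,-0.495,0,0,0.087,-0.02,-0.55,0,0,0.087,-0.021,-0.602,0,0,0.087,-0.021,-0.602,0,0])

```text
time: 2.78
position: [0.4747, -0.3035, 0.5001]
tool_rot: [-0.001, 1.0, -0.0, 0.0]
ft_force: [0.2, 0.3, -0.3]
grip_width: 0.0868
```

Run:
```python
from h import *
from rig import get_obs
o=get_obs();print(np.round(o["position"],4),np.round(o["q"],3))
get("scene","pics/s1.png");c,p=get("wrist","pics/w1.png");print(np.round(c.T,4).tolist(),c.f,c.cx,c.cy)
a=cv2.imread("pics/s1.png");cv2.imwrite("pics/s1c.png",cv2.resize(a[45:245,125:325],None,fx=3,fy=3,interpolation=cv2.INTER_CUBIC))
```

```text
[ 0.4747 -0.3035  0.5001] [-0.767  0.345  1.466 -0.     1.33  -2.339]
[[-0.0031, -0.9623, -0.2719, 0.3995], [1.0, -0.0027, -0.0018, -0.3017], [0.001, -0.2719, 0.9623, 0.4799], [0.0, 0.0, 0.0, 1.0]] 312.3295354143106 261.0905063385432 199.19396268894653
```

View pics/w1.png

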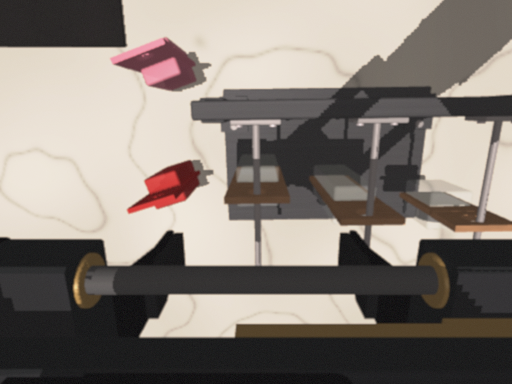

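View pics/s1c.png

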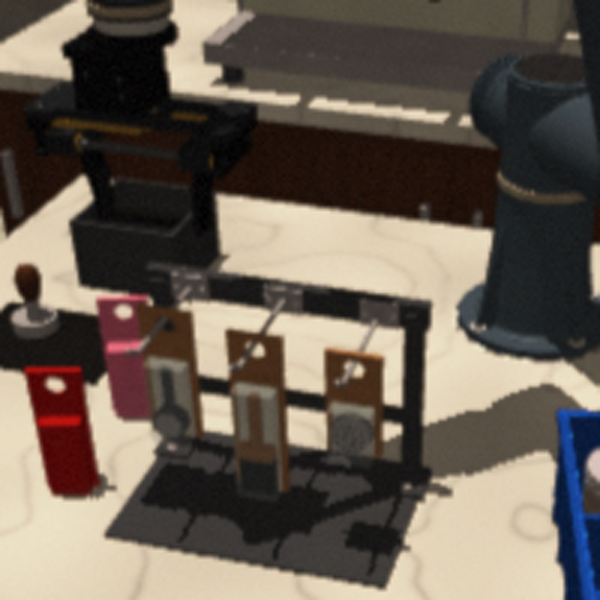

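Run:
```python
from h import *
a=cv2.imread("pics/w1.png");cv2.imwrite("pics/w1c.png",cv2.resize(a[110:290,200:320],None,fx=3.3*1,fy=3.3,interpolation=cv2.INTER_CUBIC))
C=Cam([[-0.0031, -0.9623, -0.2719, 0.3995], [1.0, -0.0027, -0.0018, -0.3017], [0.001, -0.2719, 0.9623, 0.4799],[0,0,0,1]],63.161022994269075,261.0905,199.194)
print(C.at_z([(227,202),(288,202)],.226),C.at_z([(256,130),(257.5,230)],.215))
```

```text
[[ 0.47379051 -0.33008619  0.226     ]
 [ 0.47364546 -0.27842513  0.226     ]] [[ 0.41472247 -0.3056109   0.215     ]
 [ 0.50337955 -0.30437013  0.215     ]]
```

View pics/w1c.png

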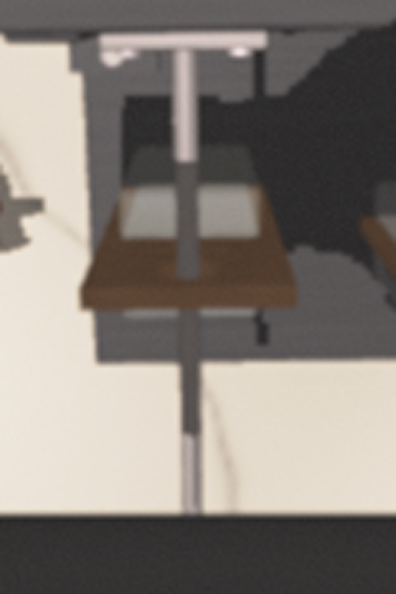

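servo_tool(steps=[0.087,0.002,-0.001,0.04,0,0.087,0.002,-0.001,0.08,0,0.087,0.002,-0.001,0.11,0,0.087,0.002,-0.001,0.13,0,0.087,0.002,-0.001,0.138,0,0.087,0.002,-0.001,0.138,0,0.087,0.002,-0.001,0.138,0])

```text
time: 3.75
position: [0.4729, -0.3016, 0.3639]
tool_rot: [-0.003, 1.0, -0.001, 0.001]
ft_force: [-0.3, 0.6, 0.5]
grip_width: 0.087
```

Run:
```python
from h import *
get("scene","pics/s2.png");get("wrist","pics/w2.png")
a=cv2.imread("pics/s2.png");cv2.imwrite("pics/s2c.png",cv2.resize(a[85:245,105:285],None,fx=3.7,fy=3.7,interpolation=cv2.INTER_CUBIC))
```

```text
(no output)
```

View pics/w2.png

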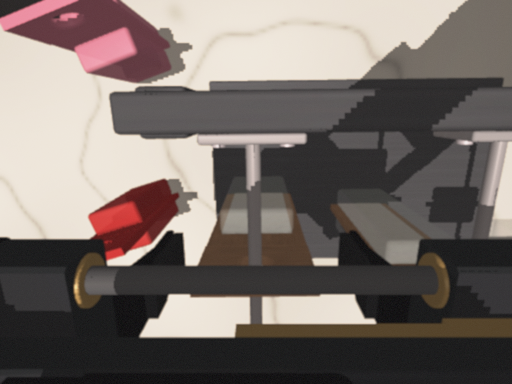

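View pics/s2c.png

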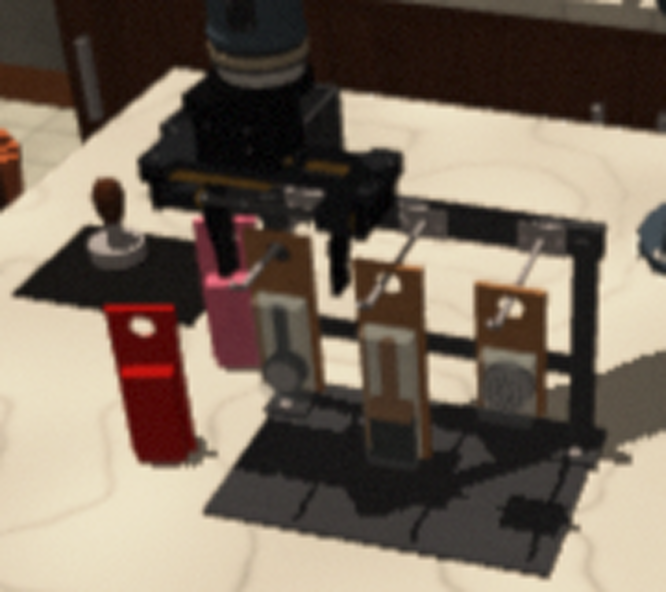

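Run:
```python
from rig import get_obs
import numpy as np
o=get_obs();print({k:np.round(v,4).tolist() for k,v in o.items()})
```

```text
{'time': 3.85, 'q': [-0.7676, 0.4936, 1.638, 0.0, 1.0079, -2.3438], 'joint_velocities': [-0.0047, 0.0038, 0.002, -0.0014, -0.0017, -0.0007], 'joint_torque': [0.0916, -39.6796, -14.9827, -0.0629, 0.0289, 0.0006], 'position': [0.4728, -0.3019, 0.3638], 'tool_rot': [-0.0027, 1.0, -0.0007, 0.0008], 'ft_force': [1.4763, -0.232, -1.0605], 'moment': [0.0072, -0.0003, -0.0021], 'grip_width': 0.0872}
```

servo_tool(steps=[0.087,0,-0.002,0.001,0,0.087,0,-0.002,0.001,0,0.065,0,-0.002,0.001,0,0.06,0,-0.002,0.001,0,0.05,0,-0.002,0.001,0,0.05,0,-0.002,0.001,0,0.05,0,-0.002,0.001,0,0.05,0,-0.002,0.001,0], force=18)

```text
time: 4.85
position: [0.4725, -0.3039, 0.3617]
tool_rot: [-0.003, 1.0, -0.0, -0.0]
ft_force: [-0.5, -0.8, -0.5]
grip_width: 0.0558
```

Run:
```python
from h import *
get("scene","pics/s3.png");get("wrist","pics/w3.png")
a=cv2.imread("pics/s3.png");cv2.imwrite("pics/s3c.png",cv2.resize(a[105:245,105:285],None,fx=4.2,fy=4.2,interpolation=cv2.INTER_CUBIC))
```

```text
(no output)
```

View pics/w3.png

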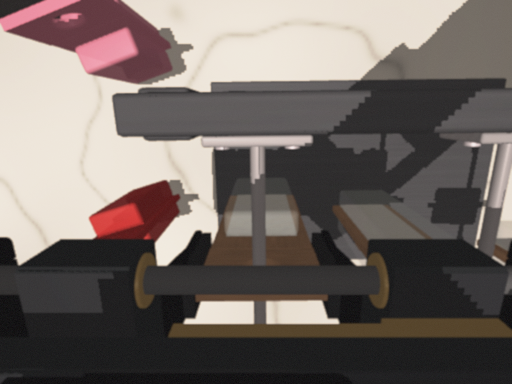

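View pics/s3c.png

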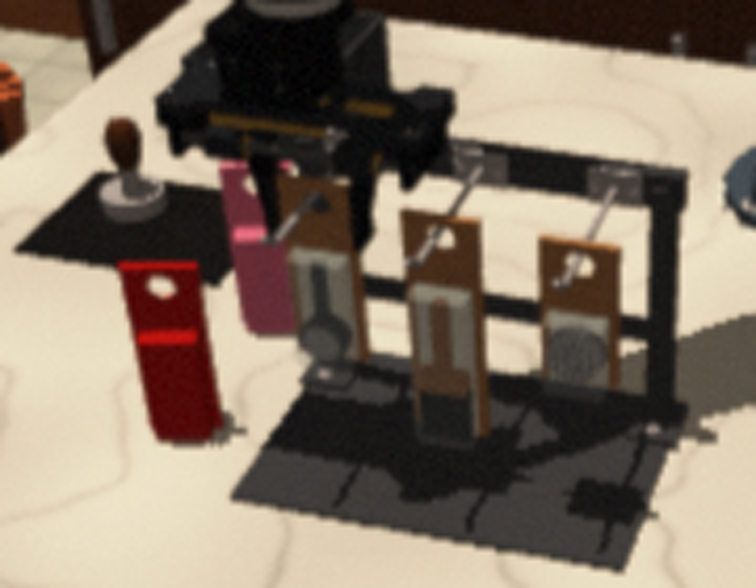

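servo_tool(steps=[0.05,0,0,-0.003,0,0.05,0,0,-0.006,0,0.05,0,0,-0.007,0,0.05,0,0,-0.007,0], force=18)

```text
time: 5.45
position: [0.4725, -0.3039, 0.3689]
tool_rot: [-0.003, 1.0, -0.0, 0.0]
ft_force: [-0.3, -0.2, -1.2]
grip_width: 0.0557
```

Run:
```python
from h import *
from rig import get_obs
get("scene","pics/s4.png");o=get_obs();print(np.round(o["position"],4),np.round(o["ft_force"],2),np.round(o["moment"],3))
a=cv2.imread("pics/s4.png");cv2.imwrite("pics/s4c.png",cv2.resize(a[130:200,155:225],None,fx=8,fy=8,interpolation=cv2.INTER_CUBIC))
```

```text
[ 0.4725 -0.3039  0.3688] [ 0.68 -0.12 -1.37] [0.024 0.002 0.009]
```

View pics/s4c.png

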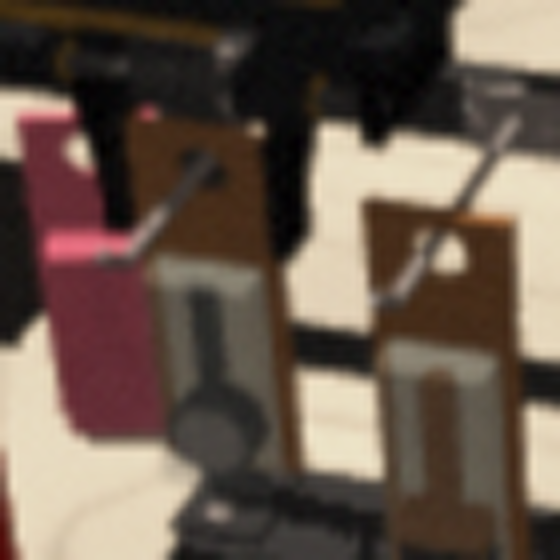

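servo_tool(steps=[0.05,-0.01,0,0,0,0.05,-0.02,0,0,0,0.05,-0.03,0,0,0,0.05,-0.04,0,0,0,0.05,-0.05,0,0,0,0.05,-0.056,0,0,0,0.05,-0.056,0,0,0], force=18)

```text
time: 6.38
position: [0.5289, -0.3036, 0.3687]
tool_rot: [-0.003, 1.0, -0.0, -0.0]
ft_force: [0.3, 0.4, -0.9]
grip_width: 0.0557
```

Run:
```python
from h import *
from rig import get_obs
get("scene","pics/s5.png");o=get_obs();print(np.round(o["position"],4),np.round(o["ft_force"],2),np.round(o["moment"],3))
a=cv2.imread("pics/s5.png");cv2.imwrite("pics/s5c.png",cv2.resize(a[130:200,145:215],None,fx=8,fy=8,interpolation=cv2.INTER_CUBIC))
get("top","pics/t5.png")
a=cv2.imread("pics/t5.png");cv2.imwrite("pics/t5c.png",cv2.resize(a[130:240,300:420],None,fx=5,fy=5,interpolation=cv2.INTER_CUBIC))
```

```text
[ 0.5285 -0.3035  0.3686] [-0.75  0.87 -0.97] [ 0.041 -0.008  0.025]
```

View pics/s5c.png

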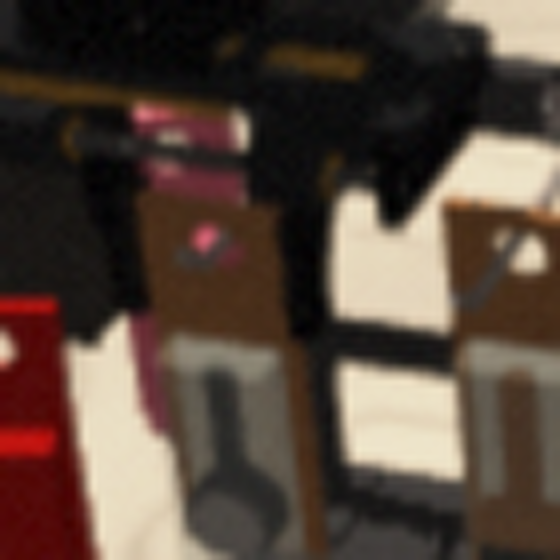

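View pics/t5c.png

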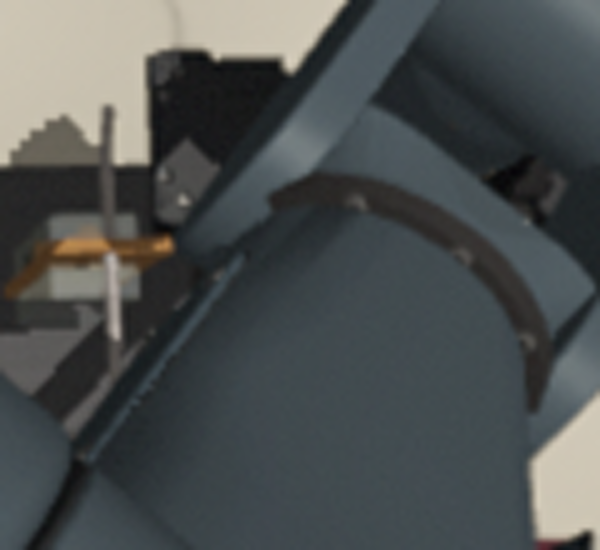

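servo_tool(steps=[0.05,-0.006,0,0,0,0.05,-0.01,0,-0.001,0,0.05,-0.014,0,-0.0035,0,0.05,-0.018,0,-0.0065,0,0.05,-0.022,0,-0.0095,0,0.05,-0.026,0,-0.012,0,0.05,-0.03,0,-0.013,0,0.05,-0.036,0,-0.013,0,0.05,-0.044,0,-0.013,0,0.05,-0.056,0,-0.013,0,0.05,-0.07,0,-0.013,0,0.05,-0.07,0,-0.013,0], force=18)

```text
time: 7.98
position: [0.5998, -0.3031, 0.3816]
tool_rot: [-0.003, 1.0, -0.0, 0.0]
ft_force: [0.1, -0.3, -1.5]
grip_width: 0.0558
```

Run:
```python
from h import *
from rig import get_obs
get("scene","pics/s6.png");o=get_obs();print(np.round(o["position"],4),np.round(o["ft_force"],2),np.round(o["moment"],3))
a=cv2.imread("pics/s6.png");cv2.imwrite("pics/s6c.png",cv2.resize(a[110:240,105:285],None,fx=4.3,fy=4.3,interpolation=cv2.INTER_CUBIC))
```

```text
[ 0.5991 -0.3031  0.3815] [-0.08  0.38 -0.78] [ 0.043  0.028 -0.058]
```

View pics/s6c.png

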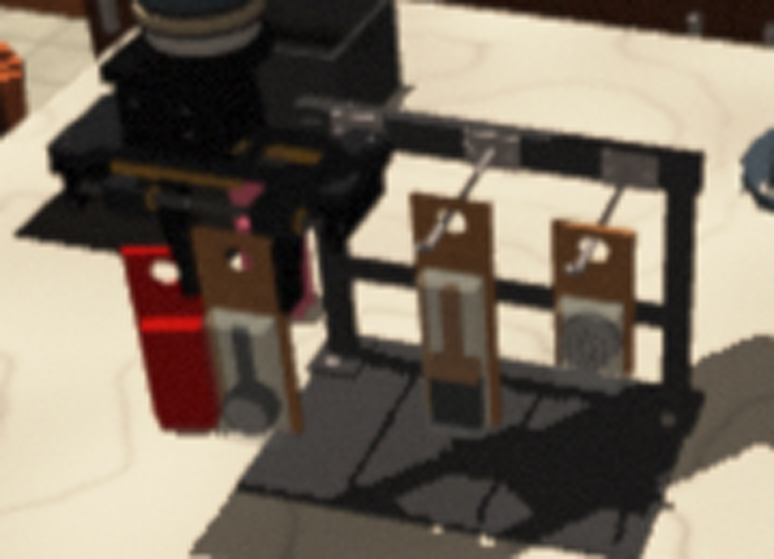

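servo_tool(steps=[0.05,-0.01,0,-0.02,0,0.05,-0.02,0,-0.045,0,0.05,-0.03,0.01,-0.065,0,0.05,-0.03,0.035,-0.075,0,0.05,-0.03,0.065,-0.075,0,0.05,-0.03,0.1,-0.075,0,0.05,-0.03,0.14,-0.075,0,0.05,-0.03,0.18,-0.075,0,0.05,-0.03,0.22,-0.075,0,0.05,-0.03,0.26,-0.075,0,0.05,-0.03,0.29,-0.075,0,0.05,-0.03,0.31,-0.075,0], force=18)

```text
time: 9.52
position: [0.6255, 0.0093, 0.4563]
tool_rot: [-0.004, 1.0, 0.0, -0.001]
ft_force: [-0.2, -0.3, -1.1]
grip_width: 0.0558
```

Run:
```python
from h import *
s=lambda *p:np.array(p,float)
a=cv2.imread("pics/scene0.png");cv2.imwrite("pics/scene0t.png",cv2.resize(a[175:285,300:405],None,fx=5.4,fy=5.4,interpolation=cv2.INTER_CUBIC))
for p in([.492,.2116,.231],):
  P=np.array([[.15,.1,.11],[.15,-.1,.11],[-.15,-.1,.11],[-.15,.1,.11],[.15,.1,0],[.15,-.1,0]])
  print((SC.proj(stand(p,P))-[300,175]+.5)*5.4-.5)
```

```text
[[550.15920902 419.36667464]
 [116.90114271 405.68397297]
 [ 63.52832177  35.59615129]
 [410.44518905  46.15520396]
 [498.40340259 579.06652021]
 [ 91.94694705 566.02686224]]
```

View pics/scene0t.png

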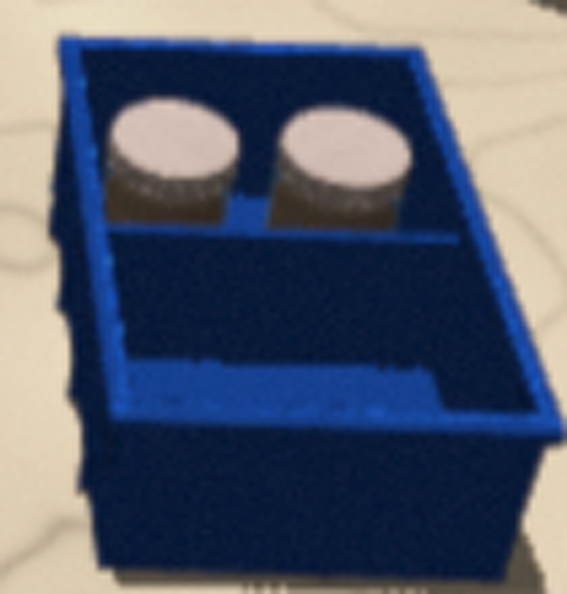

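servo_tool(steps=[0.05,0.008,0.03,0,-0.03,0.05,0.016,0.06,0,-0.06,0.05,0.025,0.09,0,-0.09,0.05,0.033,0.12,0,-0.12,0.05,0.041,0.15,0,-0.15,0.05,0.049,0.18,0,-0.18,0.05,0.055,0.2,0,-0.2,0.05,0.058,0.213,0,-0.22,0.05,0.06,0.219,0,-0.22,0.05,0.06,0.219,0,-0.22,0.05,0.06,0.219,0,-0.22], force=18)

```text
time: 10.9
position: [0.5661, 0.2249, 0.4567]
tool_rot: [-0.112, 0.994, -0.0, 0.0]
ft_force: [0.3, 0.4, -1.3]
grip_width: 0.0558
```

Run:
```python
from h import *
from rig import get_obs
get("scene","pics/s7.png");get("wrist","pics/w7.png");o=get_obs();print(np.round(o["position"],4),np.round(o["tool_rot"],4),np.round(o["ft_force"],2))
a=cv2.imread("pics/s7.png");cv2.imwrite("pics/s7c.png",cv2.resize(a[110:290,290:430],None,fx=3.3,fy=3.3,interpolation=cv2.INTER_CUBIC))
```

```text
[0.566  0.2249 0.4567] [-1.118e-01  9.937e-01 -1.000e-04  0.000e+00] [-0.42 -0.66 -0.83]
```

View pics/s7c.png

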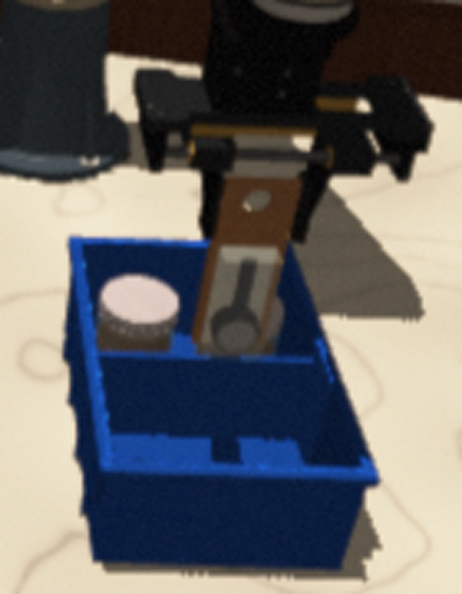

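View pics/w7.png

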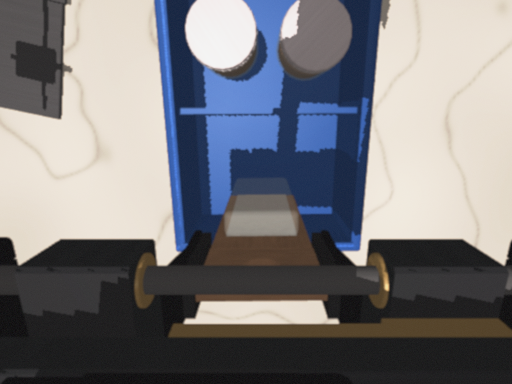

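servo_tool(steps=[0.05,0,0.003,0.01,0,0.05,0,0.003,0.03,0,0.05,0,0.003,0.055,0,0.05,0,0.003,0.08,0,0.05,0,0.003,0.105,0,0.05,0,0.003,0.125,0,0.05,0,0.003,0.14,0,0.05,0,0.003,0.148,0,0.05,0,0.003,0.148,0,0.05,0,0.003,0.148,0], force=18)

```text
time: 12.25
position: [0.5654, 0.2286, 0.3095]
tool_rot: [-0.112, 0.994, 0.0, 0.001]
ft_force: [-0.1, 1.4, -2.0]
grip_width: 0.0557
```

Run:
```python
from h import *
from rig import get_obs
get("scene","pics/s8.png");get("wrist","pics/w8.png");o=get_obs();print(np.round(o["position"],4),np.round(o["tool_rot"],4),np.round(o["ft_force"],2))
a=cv2.imread("pics/s8.png");cv2.imwrite("pics/s8c.png",cv2.resize(a[130:290,290:430],None,fx=3.7,fy=3.7,interpolation=cv2.INTER_CUBIC))
```

```text
[0.5653 0.2286 0.3096] [-1.124e-01  9.937e-01  1.000e-04  9.000e-04] [-0.07  0.44 -1.73]
```

View pics/s8c.png

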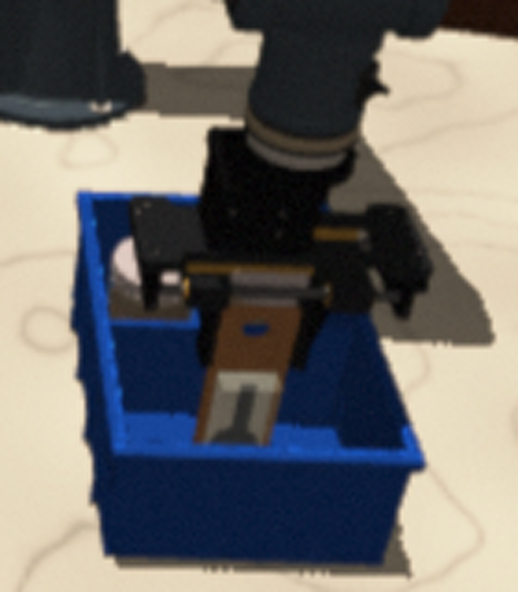

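View pics/w8.png

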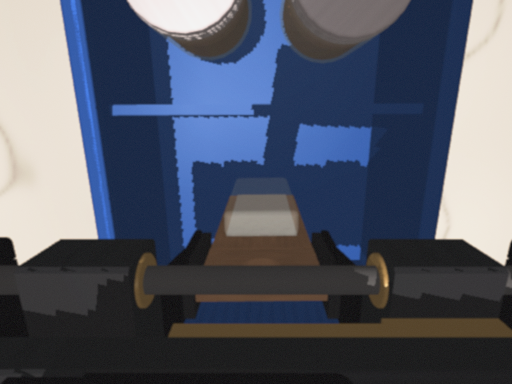

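servo_tool(steps=[0.05,0,0,0.003,0,0.05,0,0,0.006,0,0.05,0,0,0.009,0,0.05,0,0,0.012,0,0.05,0,0,0.014,0,0.05,0,0,0.015,0,0.05,0,0,0.015,0,0.05,0,0,0.015,0], force=18)

```text
time: 13.35
position: [0.5651, 0.2285, 0.2938]
tool_rot: [-0.112, 0.994, -0.0, 0.0]
ft_force: [-0.1, 0.3, -1.4]
grip_width: 0.0557
```

servo_tool(steps=[0.05,0,0,0.0005,0,0.05,0,0,0.001,0,0.05,0,0,0.001,0,0.05,0,0,0.001,0], force=18)

```text
time: 13.85
position: [0.5651, 0.2285, 0.2928]
tool_rot: [-0.112, 0.994, 0.0, -0.0]
ft_force: [-0.7, 0.2, -1.5]
grip_width: 0.0558
```

servo_tool(steps=[0.05,0,0,0.0005,0,0.05,0,0,0.001,0,0.05,0,0,0.001,0,0.05,0,0,0.001,0], force=18)

```text
time: 14.35
position: [0.5651, 0.2285, 0.2919]
tool_rot: [-0.112, 0.994, -0.0, 0.0]
ft_force: [0.5, 0.1, 0.5]
grip_width: 0.0559
```

servo_tool(steps=[0.05,0,0,0.0003,0,0.05,0,0,0.0005,0,0.05,0,0,0.0005,0], force=18)

```text
time: 14.72
position: [0.5651, 0.2285, 0.2919]
tool_rot: [-0.112, 0.994, 0.0, 0.0]
ft_force: [-1.7, -0.4, 4.7]
grip_width: 0.0555
```

servo_tool(steps=[0.05,0,0,-0.0004,0,0.05,0,0,-0.0004,0,0.057,0,0,-0.0004,0,0.06,0,0,-0.0004,0,0.066,0,0,-0.0004,0,0.074,0,0,-0.0004,0,0.08,0,0,-0.0004,0,0.08,0,0,-0.0004,0,0.08,0,0,-0.0004,0], force=6)

```text
time: 15.85
position: [0.5651, 0.2285, 0.2917]
tool_rot: [-0.112, 0.994, -0.0, 0.0]
ft_force: [0.1, -0.0, 0.2]
grip_width: 0.0796
```

Run:
```python
from h import *
get("scene","pics/s9.png");get("wrist","pics/w9.png")
a=cv2.imread("pics/s9.png");b=cv2.resize(a[150:290,290:430],None,fx=2.8,fy=2.8,interpolation=cv2.INTER_CUBIC)
w=cv2.imread("pics/w9.png");cv2.imwrite("pics/b9.png",np.hstack([b,cv2.resize(w,(400,300))[:0].reshape(-1,400,3) if 0 else cv2.copyMakeBorder(cv2.resize(w,(400,300)),0,92,0,0,0)]))
```

```text
(no output)
```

View pics/b9.png

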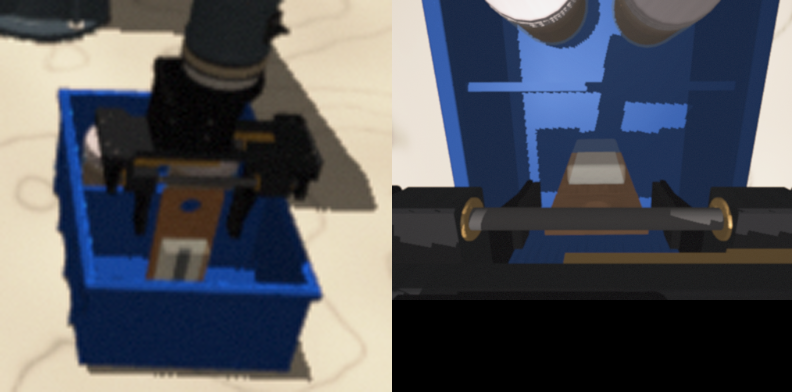

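Released, and the pack stands free between the open fingers. Next I retreat straight up.

servo_tool(steps=[0.08,0,0,-0.008,0,0.08,0,0,-0.02,0,0.08,0,0,-0.04,0,0.08,0,0,-0.07,0,0.08,0,0,-0.1,0,0.08,0.03,0,-0.13,0,0.08,0.07,0,-0.16,0,0.08,0.11,0,-0.18,0,0.08,0.14,0,-0.2,0,0.08,0.14,0,-0.2,0])

```text
time: 17.2
position: [0.4269, 0.1971, 0.4942]
tool_rot: [-0.113, 0.994, 0.0, 0.002]
ft_force: [1.4, 0.5, 0.4]
grip_width: 0.08
```

Run:
```python
from h import *
get("scene","pics/s10.png");get("top","pics/t10.png");get("wrist","pics/w10.png")
a=cv2.imread("pics/s10.png");b=cv2.resize(a[120:290,120:420],None,fx=2.6,fy=2.6,interpolation=cv2.INTER_CUBIC);cv2.imwrite("pics/s10c.png",b)
```

```text
(no output)
```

View pics/s10c.png

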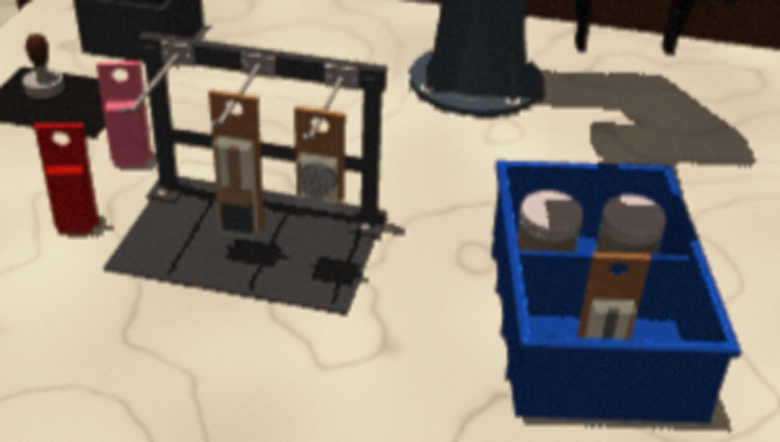

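View pics/w10.png

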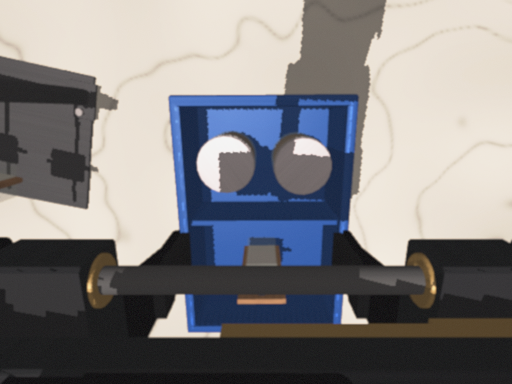

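View pics/t10.png

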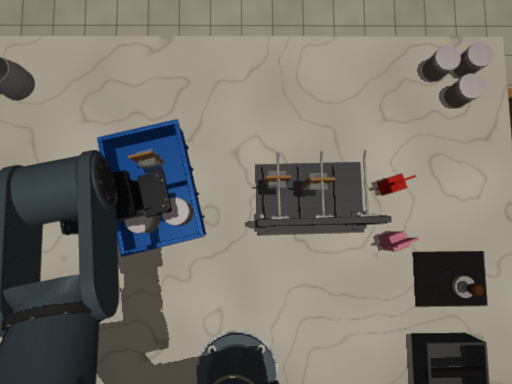

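The scoop pack stands upright in the empty half, with its top edge at top-view pixel (146,157). The brush and basket packs, the jars and both look-alikes haven't moved, and the gripper is clear, so I'm handing in.

Run:
```python
from h import *
print(TP.proj(stand([.5651,.2285,.224],[[0,.028,.156],[0,-.028,.156],[.03,0,.156]])))
from rig import hand_in,get_obs
print(get_obs()["time"],hand_in())
```

```text
[[127.5080517  156.45442954]
 [150.26180644 151.2684934 ]
 [136.42720023 142.06359962]]
the job is handed in; nothing more can be done
17.35 None
```

Run:
```python
import cv2
a=cv2.imread("pics/t10.png");cv2.imwrite("pics/t10c.png",cv2.resize(a[115:220,90:215],None,fx=5,fy=5,interpolation=cv2.INTER_CUBIC))
```

```text
(no output)
```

View pics/t10c.png

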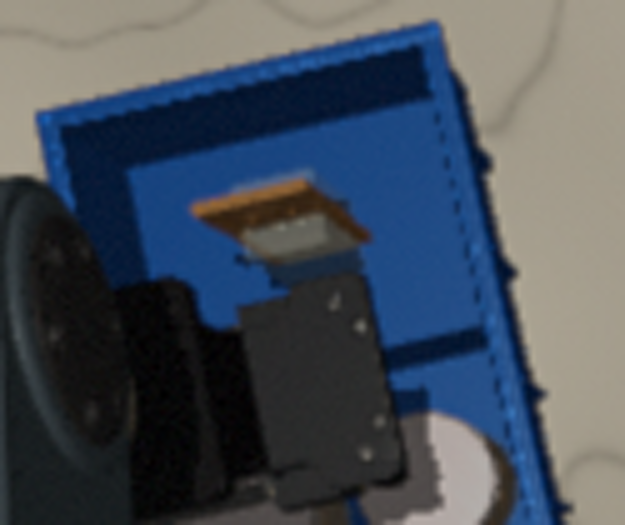

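The scoop pack is standing upright on the floor of the tote's empty half, and I handed the job in at 17.35 s of the 48 s allowed.

**What I did:** The scoop pack was the brown one on the right-hand peg seen from the robot, identified by the round bowl and handle in its blister; I left the red and pink look-alikes alone. I pinched it across its width and lifted it about 7 mm to centre the hole on the peg. I then slid it out, raising it another 13 mm along the bend. It went over the tote, turned to line up with it, and was lowered until it touched the floor.

**Checks:**
- **Peg:** each reading during the slide-off showed only about 1 N, which is the pack's weight. I took no reading while it passed the bend, but the next picture showed it free of the peg.
- **Set-down:** the last half millimetre pressed with about 5 N. I backed off 0.4 mm before opening the fingers.
- **Upright:** in the last top picture the card's top edge runs from pixel (128,157) to (151,151). A pack standing vertically at the release point would show (127.5,156.5) to (150.3,151.3).
- **Everything else:** the brush and basket packs still hang on their pegs, and the jars and look-alikes look unmoved. The gripper was clear of everything.

**Disagreements:**
- The tote's rim measured about 2 pixels larger per corner than my model of it, which was small against the room in that half.
- Before the grasp the tool sat about 3 mm off sideways, so I shifted it 2 mm before closing.
- I first read the top edge's middle at pixel (146,157), about 7 pixels off. That was a rough reading, and the enlarged picture, taken from an image shot before hand-in, gave the match above.

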